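# Overhang the amplifier front panel above the chucked bit and hold it

### The arm

A 6-joint arm with a two-finger parallel gripper is mounted at the origin on the work surface. World frame = base frame: x ahead of the robot, y to its left, z up, the work surface at z = 0. Lengths are in m, angles in rad, forces in N, time in s.
With the tool pointing down it reaches from about 0.25 to 0.775 m from the base axis. Payload 8.9 kg.
Tool frame: the origin (TCP) lies on the centre line of the jaws, within the pads' length; the fingertips stand 14 mm ahead of it and the grasp point (between the pads) lies 5 mm behind it; z points along the fingers, x is the direction in which the jaws open and shut, and the axes are right-handed (so a half turn about z gives the same grasp; the last joint's range is limited). The gripper opens to 85 mm and grips with 20 to 120 N. Pads are 22 mm wide; open, the fingers measure 114 mm over their backs; the gripper's body (76 mm by 85 mm) begins 54 mm behind the grasp point. The pads swing forward as they close: fully open they stand 13 mm farther back than shut.
Start: joints at [-1.322, 0.291, -0.153, 1.127, 0, 1.431], TCP at [0.199, -0.486, 0.245] pointing down, gripper open.
Joint ranges: [-2.52, 2.52], [-0.91, 1.74], [-1.3, 1.37], [-1.96, 2.02], [-1.52, 1.47], [-3.14, 3.14]. Speed limits (rad/s): [2.22, 2.22, 2.79, 3.14, 3.14, 3.14].

### API

Orientations are given as a unit quaternion [w, x, y, z].
In Python, from cell import robot, cams, finder gives the robot as it stands.
- The arm moves only by the tool apply_moves, never from a script. Its argument "plan" is a list of rows, each a list of 6 numbers: the shift along the world's x, y, z in mm, then the turn, a rotation vector about the world's x, y, z in rad. A call has 1 to 8 rows; each row is the pose to reach, as a shift and turn from the pose commanded when the call began; what a row does not reach only later rows make up. A row lasts 1/8 s, in which the tool goes at most 62.5 mm and 10.7 degrees, less where a joint would pass 70% of its speed; a pose out of reach is approached as far as the arm can. A call with a gripper value outside its range is refused whole. "claw" is the finger opening in mm, from 0 to 85.4, set as the call begins (left out, the last holds). The fingers move at their own pace and stop on an object; "force" is the grip in N (left out, the last holds). Time passes only in rows, so rows that repeat a pose let the fingers close. It gives the time, the measured TCP pose, the force and the opening at its end, in the units of the state.
- robot.read_state(): the state, without advancing time (a new reading comes with each control period).
- cams.get_image(name): name is "scene" or "top" or "wrist"; returns (picture, depth): 480x640x3 uint8, red, green, blue; 480x640 float32, m along the optical axis (not along the pixel's ray), 0 where there is no reading.
- cams.calibration(name): a dict with "intrinsics" (3x3 intrinsics, pixels), "extrinsics" (4x4, takes a point from camera to world coordinates). Camera axes: x right, y down, z forward; pixel columns grow to the right and rows downward; lengths in m; the calibration is good to about 2 mm. A picture is of the moment at which its call begins: read the wrist's pose just before it. calibration takes no time and is no camera call; for the wrist camera it gives the pose at the moment of the call.
- robot.job_done(): hands the job in, once; it reports no verdict.
Trained networks look in the newest picture that a camera, given by its name, has taken for a name from the list of things; names that differ only in an ending like _2 or _b are one class to them, and where a whole thing is asked for, a point or a joint stands for the part that bears it (a point fixed in the world has none). Each returns a list of dicts, best first, with "score" (0 to 1); they miss things now and then, are a little off and sometimes report something else, mostly with a low value. They report only what shows in the picture. A call takes as long as a camera call.
- finder.recognise(camera, query): "xyz" ([x, y, z] in m, in world coordinates, good to about 4 mm: the middle of the surface that is visible of it).
- finder.trace(camera, query): "region" (480x640 bool, what is visible of it).
The state is a dict: "time_s": time; "joints": joint angles; "qd": joint speeds; "joint_efforts": joint torques, N m; "ee_pos": TCP position; "tool_rot": TCP orientation; "contact_force": force on the tool from outside, world axes, zero at the start; "ft_torque": the same for the moment, N m; "opening": finger opening in m.
Only numpy, scipy, OpenCV 4.12 (cv2) and the standard library are available. Lean on these libraries where they do the work, as an engineer would, in place of code of your own. Each camera call takes 0.05 s, during which the arm holds its last target.

### The job

The amplifier's front panel needs the edge of its open round hole cleaned up. First turn the sleeve of the upright chuck firmly clockwise (seen from above) until its three jaws grip the bit tight; then slide the panel along the rest, out over the edge, until its open hole is centred right above the bit's point. It tips by itself that far out, so finish while still holding it flat on the rest, never letting it tip or drop onto the bit, and leave the meter, the tray and the screwdriver alone.

Things in the scene. Friction and masses are not known exactly. Their poses are not given: they have to be found in the camera images.
- rest: fixed grey fixture: 12 mm base plate and raised rest, 142 mm wide (x), 260 mm long (own y -260 to 0), top 118 mm above the table. Origin on the table under the middle of the rest's outer edge; own +y points outward to the chuck, whose axis is at y = 140 mm, x = 0. Guide strips along y, 4 mm above the rest's top, keep the panel straight (1.7 mm play each side); nothing holds it down.
- rest_edge (a point): middle of the top outer edge of the rest, 118 mm above the table
- sleeve (a joint): angle of the chuck's knurled sleeve, a steel ring, 38 mm diameter, 40 to 70 mm above the table: grows as it turns clockwise seen from above. Starts at 0 to 0.35 (jaws open); jaws move in 2.5 mm per rad, meet the bit at about 1.2; properly tight from 1.4; hard stop at 1.5. Drag about 0.15 N m, more as the jaws bite; stays where it is left. Grip it at any yaw.
- sleeve_grip (a point): point on the chuck's axis at the height to grip the sleeve, 57 mm above the table; the jaws rise to 74 mm and the bit to 106 mm above the table, so the fingers must straddle them
- jaw0: chuck jaw on the +y side, steel, 5 mm wide, coupled to the sleeve; origin on the chuck's axis
- jaw1: second chuck jaw, like jaw0, 120 degrees on
- jaw2: third chuck jaw, like jaw0, 240 degrees on
- bit: pointed steel bit, 8 mm diameter, 90 mm long, standing loosely upright in the chuck; origin at the centre of its foot, z along it
- bit_tip (a point): the bit's point, 106 mm above the table, 12 mm below the level of the panel's underside
- panel: champagne metal front panel, loose, face up on the rest between the guides: 110 mm wide (x), 280 mm long (y), 5 mm thick, 0.5 to 0.8 kg; two round knobs (34 mm diameter, tops 31 mm above the underside) at y = 15 and 68 mm, small black switches. Origin at the centre of its underside, axes as the rest's; centre of mass about 6 mm toward +y; it tips once that passes the rest's edge.
- panel_hole (a point): centre of the panel's open round hole (20 mm diameter, right through), on its underside, at y = +120 mm of the panel, 20 mm from its outward end
- panel_handle (a point): middle of the grip bar of the panel's handle, at y = -110 mm of the panel, 38 mm above its underside (156 mm above the table when it lies on the rest): bar along x, 10 mm thick (y), 14 mm high, 68 mm free between its two posts, 26 mm free under the bar
- meter: dark hand-held multimeter lying face up, 150 x 75 x 36 mm; bystander, origin under its centre
- tray: grey parts tray, 120 x 90 x 30 mm; bystander, origin under its centre
- driver: screwdriver lying on the table; bystander

How it is judged:
On the way, in this order (a step that is already met when the one before it is completed fails the run):
1. the three jaws grip the bit while the panel is still back on the rest (contact force between each of jaw0, jaw1, jaw2 and bit above 3 N and y of panel_hole in the frame of rest below 0.06 m), for 0.3 s.
2. the panel's hole is above the bit, the panel held flat on the rest (horizontal distance between panel_hole and bit_tip below 0.006 m and angle between panel's own z axis and vertical below 0.05 rad and contact force between the fingers and panel above 1 N and contact force between panel and rest above 0.8 N and contact force between panel and bit below 0.3 N and linear speed of panel below 0.02 m/s), for 0.3 s.
At the end, for the whole second after the job is handed in: All three jaws press on the bit (over 3 N each). The panel's hole centre is within 6 mm horizontally of the bit's point; the panel lies flat (within 0.05 rad) and still on the rest (over 0.8 N on it), does not touch the bit, and the fingers hold it (over 1 N) through the last second (all of step 2 and contact force between each of jaw0, jaw1, jaw2 and bit above 3 N); the arm keeps its last pose, push and grip.
It fails at once if the panel drops onto the bit (contact force between panel and bit above 1 N).
It fails at once if the panel tips or leaves the rest (angle between panel's own z axis and vertical above 0.15 rad or height (world z) of panel above 0.15 m).
It fails at once if the meter is disturbed (distance of meter from where it was at the start of the episode above 0.03 m).
It fails at once if the tray is disturbed (distance of tray from where it was at the start of the episode above 0.03 m).
It fails at once if the driver is disturbed (distance of driver from where it was at the start of the episode above 0.03 m).
It also fails if it takes over 56 s, if anything falls off the work surface, if the arm or the gripper's body presses on something with over 40 N, if the wrist force passes 120 N, or if a joint passes its speed limit or range.

## Working session

There is one attempt and no reset: what is moved stays moved. The work goes in short steps, Python scripts to look and compute and a tool call to move; the robot and the scene stay as the last step left them, time stands still between calls to the robot, and variables do not carry over. Pictures are saved under pics/ and viewed, and the job is handed in when it is done.

Besides the shell and the picture viewer there is one more tool, called in YAML: its name, and indented under it one key for each argument. apply_moves: Moves the arm, as the interface text tells. Its arguments: {"type":"object","properties":{"plan":{"type":"array"},"claw":{"type":"number"},"force":{"type":"number"}},"required":["plan"]}

```bash
ls; mkdir -p pics
python3 - <<'E'
from cell import robot,cams,finder
import cv2,numpy as np
print(robot.read_state())
for n in ["scene","top"]:
    p,d=cams.get_image(n); cv2.imwrite(f"pics/{n}0.png",p[:,:,::-1])
    for q in ["panel","rest","bit","sleeve","panel_handle","panel_hole","bit_tip","meter","tray","driver"]:
        try:
            r=finder.recognise(n,q); print(n,q,[(np.round(a["xyz"],3).tolist(),round(a["score"],2)) for a in r[:2]])
        except Exception as e: print(n,q,e)
print(robot.read_state()["time_s"])
E
```

```text
pics
{'time_s': 0.0, 'joints': array([-1.32229108e+00,  2.91291390e-01, -1.54121361e-01,  1.12667997e+00,
       -2.85769198e-05,  1.43153229e+00]), 'qd': array([1.19510543e-03, 1.86088321e-03, 1.39516665e-03, 2.58606060e-05,
       2.12461058e-05, 6.40995616e-04]), 'joint_efforts': array([ 1.86694058e-03, -5.37148798e+01,  3.31368148e+01,  1.58128637e-02,
       -2.88060937e-04, -1.64418179e-05]), 'ee_pos': array([ 0.19842577, -0.48561332,  0.24472836]), 'tool_rot': array([-4.21999501e-04,  8.30097493e-01, -5.57617908e-01, -4.92221643e-04]), 'contact_force': array([ 0.04720025, -0.30067473,  0.90463724]), 'ft_torque': array([0.02885405, 0.02974998, 0.02867559]), 'opening': 0.08561545887256782}
scene panel [([0.499, -0.087, 0.126], 0.63), ([0.505, 0.227, 0.063], 0.31)]
scene rest [([0.522, 0.08, 0.013], 0.89)]
scene bit [([0.501, 0.223, 0.085], 0.49)]
scene sleeve [([0.508, 0.229, 0.063], 0.67)]
scene panel_handle [([0.496, -0.093, 0.121], 0.86)]
scene panel_hole [([0.503, -0.092, 0.123], 0.83)]
scene bit_tip [([0.504, 0.216, 0.084], 0.64)]
scene meter [([0.582, 0.435, 0.033], 0.71)]
scene tray [([0.785, -0.116, 0.011], 0.95)]
scene driver [([0.832, 0.169, 0.021], 0.69)]
top panel [([0.489, -0.111, 0.125], 0.88)]
top rest [([0.495, 0.119, 0.01], 0.85)]
top bit []
top sleeve [([0.499, 0.218, 0.071], 0.64), ([0.566, 0.421, 0.033], 0.64)]
top panel_handle [([0.487, -0.113, 0.121], 0.68)]
top panel_hole [([0.492, -0.112, 0.121], 0.82)]
top bit_tip []
top meter [([0.566, 0.421, 0.03], 0.65)]
top tray [([0.776, -0.114, 0.003], 0.56)]
top driver [([0.825, 0.163, 0.023], 0.88)]
1.1
```

View pics/scene0.png

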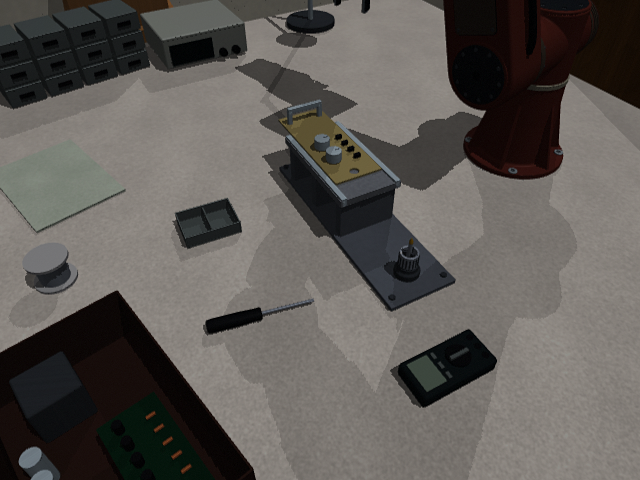

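View pics/top0.png

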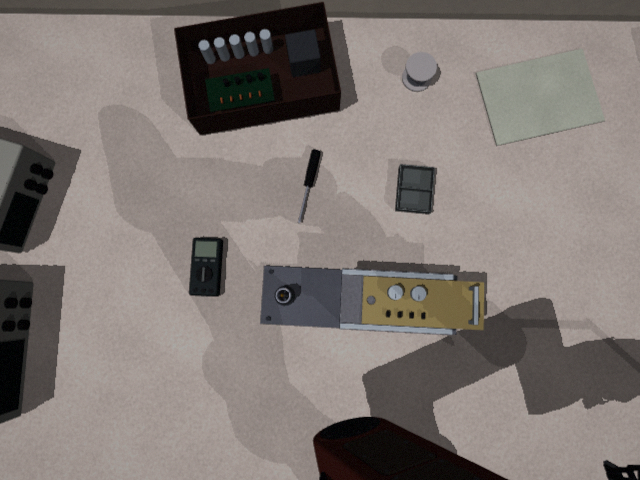

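```bash
cat > h.py <<'E'
from cell import robot,cams,finder
import cv2,numpy as np
def plane(c,uv,z):
    K=np.array(c["intrinsics"]);T=np.array(c["extrinsics"])
    uv=np.atleast_2d(np.asarray(uv,float)); r=np.c_[uv,np.ones(len(uv))]@np.linalg.inv(K).T@T[:3,:3].T
    o=T[:3,3]; return o+r*((z-o[2])/r[:,2])[:,None]
def cloud(c,d):
    K=np.array(c["intrinsics"]);T=np.array(c["extrinsics"])
    v,u=np.indices(d.shape); p=np.stack([(u-K[0,2])/K[0,0]*d,(v-K[1,2])/K[1,1]*d,d],-1)
    return p@T[:3,:3].T+T[:3,3]
def proj(c,P):
    K=np.array(c["intrinsics"]);T=np.linalg.inv(np.array(c["extrinsics"]))
    p=np.atleast_2d(P)@T[:3,:3].T+T[:3,3]; p=p@K.T; return p[:,:2]/p[:,2:]
E
python3 - <<'E'
from h import *
for n in ["top","scene"]:
    p,d=cams.get_image(n); c=cams.calibration(n); W=cloud(c,d)
    print(n,np.round(c["extrinsics"][:3,3],3), c["intrinsics"][0,0])
    hsv=cv2.cvtColor(p,cv2.COLOR_RGB2HSV)
    m=(abs(hsv[...,0].astype(int)-22)<8)&(hsv[...,1]>90)&(abs(W[...,2]-.123)<.008)&(abs(W[...,0]-.5)<.15)
    m=cv2.morphologyEx(m.astype(np.uint8),cv2.MORPH_OPEN,np.ones((3,3)))
    uv=np.argwhere(m)[:,::-1]; P=plane(c,uv,.123)[:,:2]
    print(len(uv),"z med",np.median(W[...,2][m>0]),cv2.minAreaRect((P*1000).astype(np.float32)), "bbox",uv.min(0),uv.max(0))
    # rest base plate via depth z 8..16 mm
    mb=(abs(W[...,2]-.012)<.006)&(abs(W[...,0]-.5)<.15)&(W[...,1]>-.2)&(W[...,1]<.35)&(p.max(-1)<90)
    # high points (chuck)
    for lo,hi in [(.06,.08),(.085,.11)]:
        mc=(W[...,2]>lo)&(W[...,2]<hi)&(abs(W[...,0]-.5)<.04)&(abs(W[...,1]-.22)<.04)
        if mc.sum():
            print(lo,mc.sum(),W[mc].mean(0),W[mc].min(0),W[mc].max(0))
    if n=="top": cv2.imwrite("pics/t1.png",cv2.resize(p[250:345,250:500,::-1],None,fx=3.2,fy=3.2,interpolation=cv2.INTER_CUBIC))
    else: cv2.imwrite("pics/s1.png",cv2.resize(p[90:310,270:470,::-1],None,fx=2.7,fy=2.7,interpolation=cv2.INTER_CUBIC))
E
```

```text
top [0.489 0.116 1.202] 460.5396209519811
4786 z med 0.12325236273228601 ((489.46563720703125, -111.15121459960938), (278.7249755859375, 110.2881851196289), 88.46997833251953) bbox [362 277] [483 329]
0.06 110 [0.49759971 0.21934152 0.07008292] [0.47893709 0.20113317 0.06132202] [0.51581878 0.23847726 0.07813401]
0.085 11 [0.49806156 0.21889675 0.09908151] [0.49580033 0.21549785 0.08556767] [0.50087684 0.22270961 0.10663069]
scene [0.975 0.737 0.766] 517.1361943012415
2798 z med 0.12137285610470716 ((491.38580322265625, -105.34933471679688), (281.6577453613281, 110.58111572265625), 88.43421173095703) bbox [280 110] [380 183]
0.06 253 [0.50301626 0.22419263 0.0671688 ] [0.48170239 0.20273853 0.06001508] [0.51980487 0.24063913 0.07966885]
0.085 33 [0.50145393 0.22267046 0.09513708] [0.49715156 0.21846549 0.08540761] [0.50457201 0.22605232 0.1055357 ]
```

View pics/t1.png

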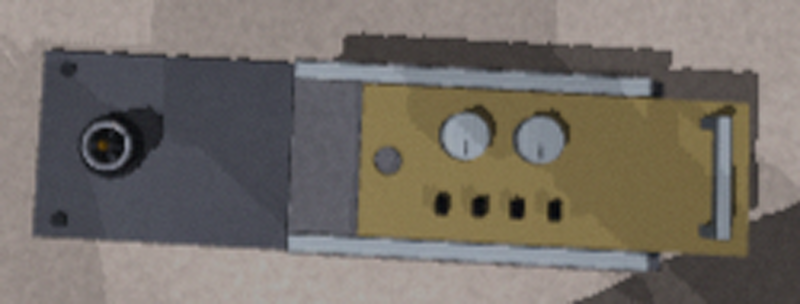

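View pics/s1.png

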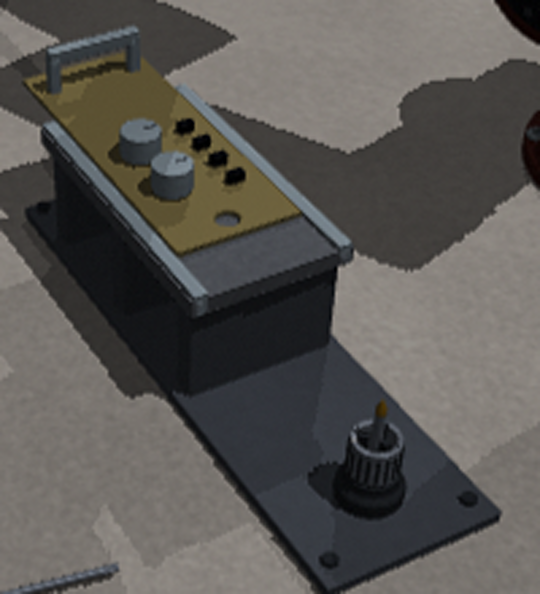

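apply_moves:
  plan:
    - [20,45,30,0,0,0.15]
    - [40,90,55,0,0,0.3]
    - [60,140,55,0,0,0.45]
    - [80,190,55,0,0,0.6]
    - [100,235,55,0,0,0.75]
    - [120,280,55,0,0,0.9]
    - [140,330,55,0,0,1.05]
    - [160,375,55,0,0,1.2]
  claw: 85
  force: 60

```text
time_s: 2.2
ee_pos: [0.3589, -0.1094, 0.3006]
tool_rot: [0.0, 1.0, 0.011, 0.0]
contact_force: [1.0, 0.0, 0.0]
opening: 0.0851
```

apply_moves:
  plan:
    - [18,40,0,0,0,0.15]
    - [36,80,0,0,0,0.3]
    - [54,120,0,0,0,0.45]
    - [72,170,0,0,0,0.6]
    - [90,210,0,0,0,0.75]
    - [110,260,0,0,0,0.9]
    - [125,300,0,0,0,1.05]
    - [140,329,0,0,0,1.18]

```text
time_s: 3.2
ee_pos: [0.4988, 0.2199, 0.3002]
tool_rot: [-0.0, 0.825, 0.566, 0.0]
contact_force: [0.6, -0.6, -0.5]
opening: 0.0849
```

apply_moves:
  plan:
    - [0,0,0,0,0,0]
    - [0,0,0,0,0,0]

```text
time_s: 3.45
ee_pos: [0.4982, 0.2176, 0.3001]
tool_rot: [0.0, 0.827, 0.563, -0.0]
contact_force: [-0.2, -0.8, -0.5]
opening: 0.0852
```

Run:
```python
from h import *
s=robot.read_state(); print(s["time_s"],s["ee_pos"],s["joints"],s["contact_force"])
p,d=cams.get_image("wrist"); c=cams.calibration("wrist"); W=cloud(c,d)
print(np.round(c["extrinsics"],3))
cv2.imwrite("pics/w1.png",p[:,:,::-1])
print(proj(c,[[.498,.219,.106],[.498,.219,.07]]))
for lo,hi in [(.06,.08),(.085,.11)]:
    mc=(W[...,2]>lo)&(W[...,2]<hi)&(abs(W[...,0]-.5)<.04)&(abs(W[...,1]-.22)<.04)
    if mc.sum(): print(lo,mc.sum(),W[mc].mean(0),W[mc].min(0),W[mc].max(0))
```

```text
3.45 [0.49817622 0.21757298 0.30013546] [ 2.77409580e-01  3.04420724e-01  9.72773920e-03  1.27681281e+00
 -2.52833458e-04  6.52523441e-01] [-0.19829585 -0.76572889 -0.45916171]
[[ 0.366  0.892  0.265  0.431]
 [ 0.93  -0.351 -0.106  0.243]
 [-0.002  0.285 -0.958  0.429]
 [ 0.     0.     0.     1.   ]]
[[318.70981051 211.69599362]
 [318.49401944 202.88337992]]
0.06 952 [0.49822474 0.21848977 0.06950657] [0.47994026 0.19859762 0.06008289] [0.51860549 0.23722735 0.07984616]
0.085 103 [0.49834578 0.21854598 0.09909606] [0.49562812 0.21404305 0.0857732 ] [0.50313936 0.22190014 0.10732297]
```

View pics/w1.png

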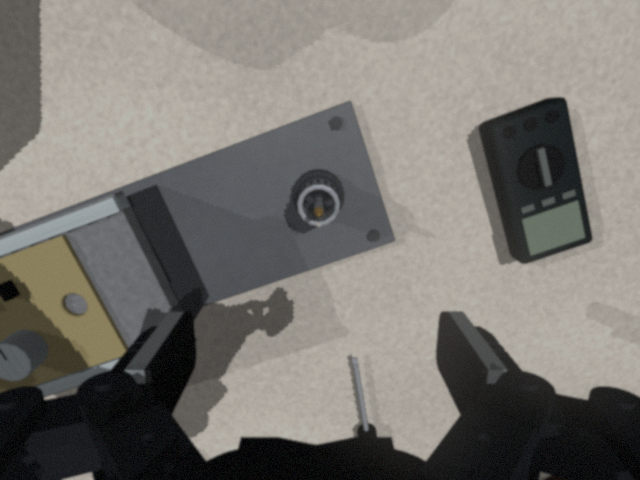

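apply_moves:
  plan:
    - [0,1,-40,0,0,0]
    - [0,1,-80,0,0,0]
    - [0,1,-120,0,0,0]
    - [0,1,-160,0,0,0]
    - [0,1,-190,0,0,0]
    - [0,1,-220,0,0,0]
    - [0,1,-246,0,0,0]
    - [0,1,-246,0,0,0]

```text
time_s: 4.5
ee_pos: [0.497, 0.2177, 0.0533]
tool_rot: [-0.0, 0.827, 0.563, -0.002]
contact_force: [0.6, 0.4, -0.0]
opening: 0.0854
```

apply_moves:
  plan:
    - [0,0,0,0,0,0]
    - [0,0,0,0,0,0]
    - [0,0,0,0,0,0]
    - [0,0,0,0,0,0]
  claw: 52

```text
time_s: 5.0
ee_pos: [0.4988, 0.2191, 0.0547]
tool_rot: [0.0, 0.826, 0.563, 0.0]
contact_force: [0.2, 0.3, 0.3]
opening: 0.0521
```

Run:
```python
from h import *
s=robot.read_state(); print(s["time_s"],s["ee_pos"],s["contact_force"],s["ft_torque"],s["opening"])
for n in ["wrist","scene"]:
    p,d=cams.get_image(n); 
    if n=="scene": p=cv2.resize(p[180:330,330:480],None,fx=4,fy=4)
    cv2.imwrite(f"pics/{n}2.png",p[:,:,::-1])
```

```text
5.0 [0.49879067 0.21907735 0.05473759] [0.16616295 0.28844257 0.32545841] [-0.00179328 -0.03474741  0.02958091] 0.05213504582018428
```

View pics/wrist2.png

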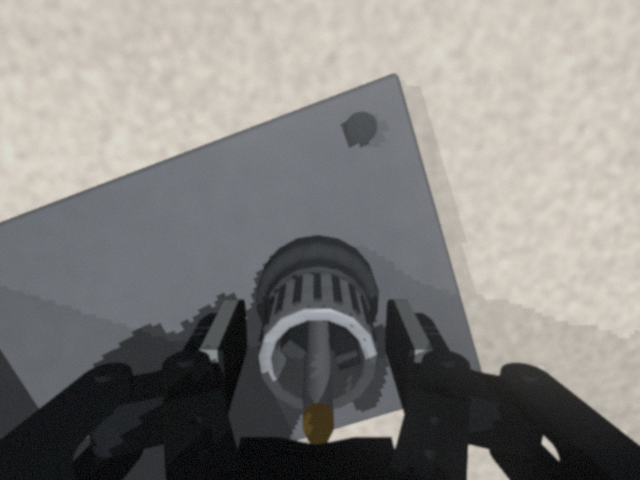

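View pics/scene2.png

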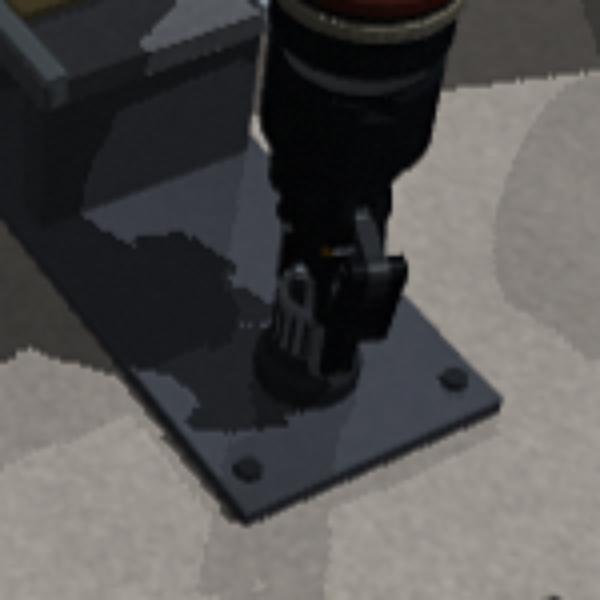

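The ring is centred between the pads: the ring's middle is at column 318 and the pads' at 317. Closing now.

apply_moves:
  plan:
    - [0,0,0,0,0,0]
    - [0,0,0,0,0,0]
    - [0,0,0,0,0,0]
    - [0,0,0,0,0,0]
    - [0,0,0,0,0,0]
    - [0,0,0,0,0,0]
  claw: 30
  force: 100

```text
time_s: 5.85
ee_pos: [0.4988, 0.2196, 0.0548]
tool_rot: [-0.0, 0.826, 0.564, 0.001]
contact_force: [-1.5, 2.7, 6.3]
opening: 0.0345
```

```bash
cat > st.py <<'E'
from h import *
s=robot.read_state()
for k in ["time_s","ee_pos","tool_rot","contact_force","ft_torque","opening"]: print(k,np.round(s[k],4))
q=s["tool_rot"]; print("yaw",2*np.arctan2(q[2],q[1]), "q6",s["joints"][5])
E
python3 st.py
```

```text
time_s 5.85
ee_pos [0.4988 0.2196 0.0548]
tool_rot [-3.000e-04  8.260e-01  5.636e-01  6.000e-04]
contact_force [-1.5373  2.734   6.3462]
ft_torque [0.4581 0.331  0.0754]
opening 0.0345
yaw 1.1974975503108514 q6 0.6533521406331455
```

apply_moves:
  plan:
    - [0,0,0,0,0,-0.1]
    - [0,0,0,0,0,-0.2]
    - [0,0,0,0,0,-0.3]
    - [0,0,0,0,0,-0.4]
    - [0,0,0,0,0,-0.5]
    - [0,0,0,0,0,-0.6]
    - [0,0,0,0,0,-0.7]
    - [0,0,0,0,0,-0.8]

```text
time_s: 6.85
ee_pos: [0.4992, 0.2201, 0.0549]
tool_rot: [-0.001, 0.981, 0.196, 0.001]
contact_force: [0.2, 5.2, 2.6]
opening: 0.0348
```

```bash
python3 st.py
python3 - <<'E'
from h import *
p,d=cams.get_image("wrist");cv2.imwrite("pics/w3.png",p[:,:,::-1])
E
```

```text
time_s 6.85
ee_pos [0.4992 0.2201 0.0549]
tool_rot [-9.000e-04  9.806e-01  1.960e-01  9.000e-04]
contact_force [0.2202 5.1555 2.5562]
ft_torque [0.8169 0.0203 0.1688]
opening 0.0348
yaw 0.3945998667751979 q6 1.4564618634538231
```

View pics/w3.png

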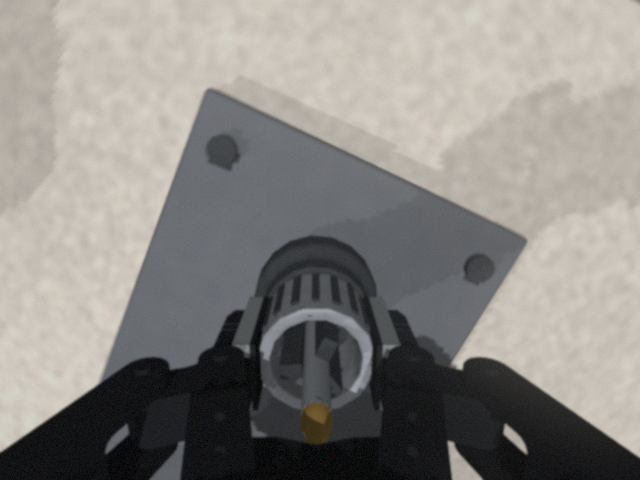

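The grip is solid: the ring has turned with the pads, and 0.17 N m matches the drag. Continuing.

apply_moves:
  plan:
    - [0,0,0,0,0,-0.08]
    - [0,0,0,0,0,-0.16]
    - [0,0,0,0,0,-0.24]
    - [0,0,0,0,0,-0.3]
    - [0,0,0,0,0,-0.35]
    - [0,0,0,0,0,-0.35]

```text
time_s: 7.65
ee_pos: [0.4994, 0.2201, 0.0549]
tool_rot: [-0.001, 1.0, 0.024, 0.001]
contact_force: [1.9, 5.2, 3.7]
opening: 0.0351
```

```bash
python3 st.py
```

```text
time_s 7.65
ee_pos [0.4994 0.2201 0.0549]
tool_rot [-1.100e-03  9.997e-01  2.430e-02  9.000e-04]
contact_force [1.8901 5.2262 3.667 ]
ft_torque [ 1.0661 -0.11   -0.0014]
opening 0.0351
yaw 0.04863707252489424 q6 1.8023570497796924
```

apply_moves:
  plan:
    - [0,0,0,0,0,-0.05]
    - [0,0,0,0,0,-0.1]

```text
time_s: 7.9
ee_pos: [0.4995, 0.2195, 0.0549]
tool_rot: [-0.0, 1.0, -0.024, 0.001]
contact_force: [2.2, -0.0, 4.8]
opening: 0.035
```

```bash
python3 st.py
```

```text
time_s 7.9
ee_pos [0.4995 0.2195 0.0549]
tool_rot [-1.000e-04  9.997e-01 -2.440e-02  1.100e-03]
contact_force [ 2.2103e+00 -3.5000e-03  4.7594e+00]
ft_torque [-0.1501 -0.3331  3.2851]
opening 0.035
yaw -0.04870857944067311 q6 1.8997803082594682
```

apply_moves:
  plan:
    - [0,0,0,0,0,-0.05]
    - [0,0,0,0,0,-0.1]

```text
time_s: 8.15
ee_pos: [0.4998, 0.2214, 0.0551]
tool_rot: [-0.002, 0.997, -0.074, 0.001]
contact_force: [1.8, 10.4, 2.4]
opening: 0.0348
```

```bash
python3 st.py
```

```text
time_s 8.15
ee_pos [0.4998 0.2214 0.0551]
tool_rot [-0.0024  0.9973 -0.074   0.0011]
contact_force [ 1.78   10.3601  2.3652]
ft_torque [ 2.287  -0.3915  2.6132]
opening 0.0348
yaw -0.14822691182349068 q6 2.0002078117969293
```

Run:
```python
from h import *
p,d=cams.get_image("wrist");cv2.imwrite("pics/w4.png",p[:,:,::-1])
a=cv2.imread("pics/w3.png")[220:440,220:420];b=cv2.imread("pics/w4.png")[220:440,220:420]
cv2.imwrite("pics/w34.png",cv2.resize(np.hstack([a,b]),None,fx=2,fy=2,interpolation=cv2.INTER_CUBIC))
```

```text
(no output)
```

View pics/w34.png

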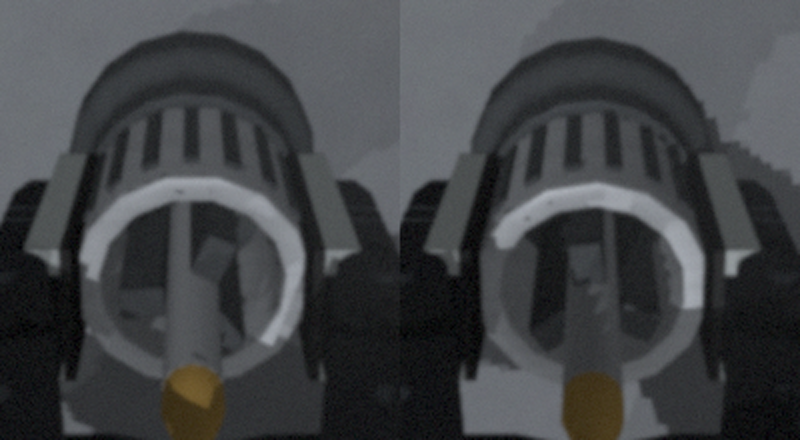

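apply_moves:
  plan:
    - [0,0,0,0,0,0]
    - [0,0,0,0,0,-0.05]
    - [0,0,0,0,0,-0.1]
    - [0,0,0,0,0,-0.15]
  force: 120

```text
time_s: 8.7
ee_pos: [0.5009, 0.2236, 0.0552]
tool_rot: [-0.005, 0.989, -0.148, 0.002]
contact_force: [6.2, 20.2, -3.8]
opening: 0.0346
```

```bash
python3 st.py
python3 - <<'E'
from h import *
p,d=cams.get_image("wrist");cv2.imwrite("pics/w5.png",p[:,:,::-1])
a=cv2.imread("pics/w4.png")[220:440,220:420];b=cv2.imread("pics/w5.png")[220:440,220:420]
cv2.imwrite("pics/w45.png",cv2.resize(np.hstack([a,b]),None,fx=2,fy=2,interpolation=cv2.INTER_CUBIC))
E
```

```text
time_s 8.7
ee_pos [0.5009 0.2236 0.0552]
tool_rot [-0.0048  0.989  -0.1481  0.0015]
contact_force [ 6.1829 20.2021 -3.7844]
ft_torque [ 4.2831 -1.2009  2.9275]
opening 0.0346
yaw -0.2972305177943737 q6 2.1504403367804112
```

View pics/w45.png

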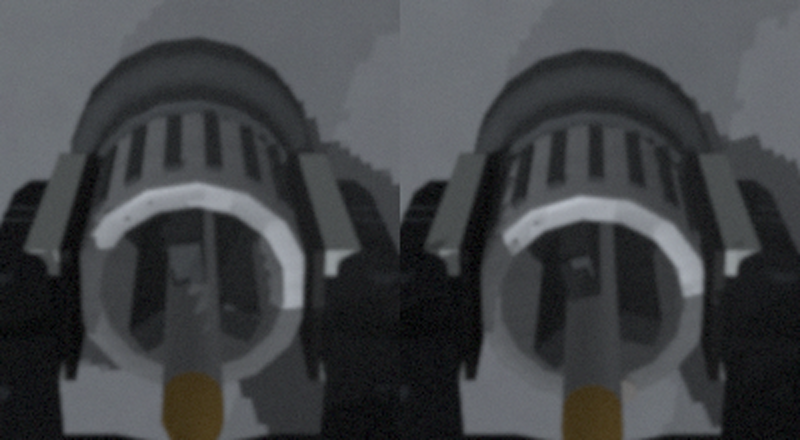

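apply_moves:
  plan:
    - [0,0,0,0,0,0]
    - [0,0,0,0,0,0]
    - [0,0,0,0,0,0]
    - [0,0,0,0,0,0]
  claw: 80

```text
time_s: 9.25
ee_pos: [0.4985, 0.2187, 0.0542]
tool_rot: [0.0, 0.989, -0.151, -0.0]
contact_force: [-0.7, 0.1, -0.3]
opening: 0.08
```

apply_moves:
  plan:
    - [0,0,30,0,0,0]
    - [0,0,60,0,0,0]
    - [0,0,85,0,0,0]
    - [0,0,85,0,0,0]

```text
time_s: 9.75
ee_pos: [0.4998, 0.2192, 0.141]
tool_rot: [-0.001, 0.989, -0.151, 0.002]
contact_force: [0.2, 1.0, -0.8]
opening: 0.0798
```

```bash
python3 st.py
python3 - <<'E'
from h import *
p,d=cams.get_image("wrist");cv2.imwrite("pics/w6.png",p[:,:,::-1])
c=cams.calibration("wrist"); u,v=proj(c,[.4985,.219,.074])[0].astype(int); print(u,v)
cv2.imwrite("pics/w6c.png",cv2.resize(p[max(v-70,0):v+70,u-80:u+80,::-1],None,fx=4,fy=4,interpolation=cv2.INTER_CUBIC))
p,d=cams.get_image("scene"); u,v=proj(cams.calibration("scene"),[.4985,.219,.074])[0].astype(int)
cv2.imwrite("pics/s6c.png",cv2.resize(p[v-30:v+30,u-40:u+40,::-1],None,fx=8,fy=8,interpolation=cv2.INTER_CUBIC))
E
```

```text
time_s 9.75
ee_pos [0.4998 0.2192 0.141 ]
tool_rot [-7.000e-04  9.885e-01 -1.510e-01  1.600e-03]
contact_force [ 0.175   0.9533 -0.7627]
ft_torque [-0.0572 -0.0112 -0.0281]
opening 0.0798
yaw -0.3030803052270528 q6 2.153277582332869
313 268
```

View pics/w6c.png

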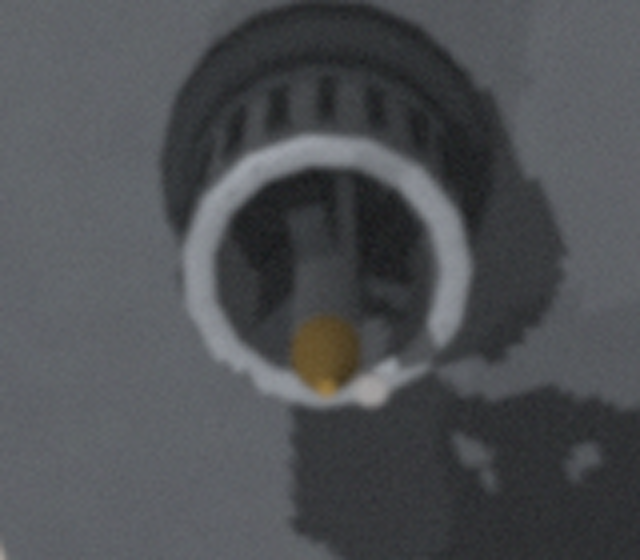

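View pics/s6c.png

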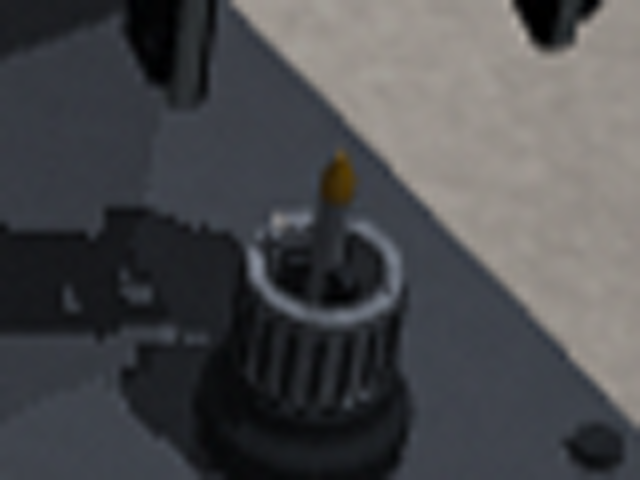

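Torque rose to about 3 N m and the pads then slipped, which points to the hard stop. I'll confirm with a second full-force twist and compare the flute phase from this same pose.

apply_moves:
  plan:
    - [0,0,-30,0,0,0]
    - [0,0,-60,0,0,0]
    - [0,0,-85,0,0,0]
    - [0,0,-85,0,0,0]

```text
time_s: 10.35
ee_pos: [0.4962, 0.2182, 0.0518]
tool_rot: [0.001, 0.989, -0.151, -0.003]
contact_force: [-0.6, 0.3, -0.1]
opening: 0.0801
```

apply_moves:
  plan:
    - [0,0,0,0,0,0]
    - [0,0,0,0,0,0]
    - [0,0,0,0,0,0]
    - [0,0,0,0,0,0]
    - [0,0,0,0,0,0]
    - [0,0,0,0,0,0]
    - [0,0,0,0,0,-0.06]
    - [0,0,0,0,0,-0.12]
  claw: 25
  force: 120

```text
time_s: 11.35
ee_pos: [0.5002, 0.2209, 0.056]
tool_rot: [-0.002, 0.978, -0.21, 0.001]
contact_force: [2.1, 7.7, 4.7]
opening: 0.0352
```

```bash
python3 st.py
```

```text
time_s 11.35
ee_pos [0.5002 0.2209 0.056 ]
tool_rot [-0.0024  0.9778 -0.2097  0.0015]
contact_force [2.0839 7.744  4.6792]
ft_torque [ 1.4443 -0.3575  0.3316]
opening 0.0352
yaw -0.42252788284587317 q6 2.2738294362842613
```

apply_moves:
  plan:
    - [0,0,0,0,0,-0.06]
    - [0,0,0,0,0,-0.12]

```text
time_s: 11.6
ee_pos: [0.5012, 0.222, 0.056]
tool_rot: [-0.004, 0.964, -0.268, 0.002]
contact_force: [5.0, 11.1, -2.7]
opening: 0.0348
```

```bash
python3 st.py
```

```text
time_s 11.6
ee_pos [0.5012 0.222  0.056 ]
tool_rot [-0.0037  0.9635 -0.2677  0.0018]
contact_force [ 4.9587 11.0731 -2.7132]
ft_torque [ 2.3878 -1.1947  2.1089]
opening 0.0348
yaw -0.541940896167062 q6 2.393877216880911
```

apply_moves:
  plan:
    - [0,0,0,0,0,0]
    - [0,0,0,0,0,0]
    - [0,0,0,0,0,0]
    - [0,0,0,0,0,0]
    - [0,0,30,0,0,0.08]
    - [0,0,60,0,0,0.16]
    - [0,0,85,0,0,0.24]
    - [0,0,85,0,0,0.24]
  claw: 80

```text
time_s: 12.6
ee_pos: [0.4998, 0.2193, 0.141]
tool_rot: [-0.001, 0.989, -0.151, 0.002]
contact_force: [-0.5, 0.4, 0.1]
opening: 0.0799
```

```bash
python3 st.py
python3 - <<'E'
from h import *
p,d=cams.get_image("wrist");cv2.imwrite("pics/w7.png",p[:,:,::-1])
a=cv2.imread("pics/w6.png")[190:340,230:400];b=cv2.imread("pics/w7.png")[190:340,230:400]
cv2.imwrite("pics/w67.png",cv2.resize(np.vstack([a,b]),None,fx=2,fy=2,interpolation=cv2.INTER_CUBIC))
E
```

```text
time_s 12.6
ee_pos [0.4998 0.2193 0.141 ]
tool_rot [-7.000e-04  9.885e-01 -1.509e-01  1.500e-03]
contact_force [-0.4842  0.3748  0.1048]
ft_torque [-0.0827  0.0332 -0.0367]
opening 0.0799
yaw -0.30293012741700825 q6 2.153211619892499
```

View pics/w67.png

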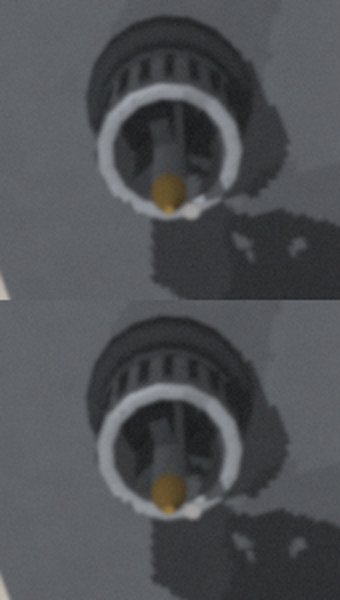

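apply_moves:
  plan:
    - [0,0,60,0,0,0.1]
    - [0,-20,120,0,0,0.25]
    - [-2,-70,120,0,0,0.4]
    - [-4,-120,120,0,0,0.55]
    - [-6,-170,120,0,0,0.7]
    - [-8,-220,120,0,0,0.85]
    - [-9,-270,120,0,0,1.0]
    - [-10,-320,120,0,0,1.15]
  claw: 60

```text
time_s: 13.65
ee_pos: [0.4878, -0.1025, 0.258]
tool_rot: [-0.001, 0.911, 0.413, -0.001]
contact_force: [-0.1, 0.5, 0.6]
opening: 0.0602
```

apply_moves:
  plan:
    - [0,-40,0,0,0,0.15]
    - [-1,-80,0,0,0,0.3]
    - [-2,-110,0,0,0,0.45]
    - [-2,-120,0,0,0,0.6]
    - [-2,-120,0,0,0,0.697]
    - [-2,-120,0,0,0,0.697]
    - [-2,-120,0,0,0,0.697]

```text
time_s: 14.52
ee_pos: [0.4863, -0.2208, 0.2586]
tool_rot: [-0.001, 0.717, 0.697, -0.0]
contact_force: [-0.7, -0.7, 0.3]
opening: 0.0599
```

```bash
python3 st.py
python3 - <<'E'
from h import *
p,d=cams.get_image("wrist");cv2.imwrite("pics/w8.png",p[:,:,::-1])
c=cams.calibration("wrist");W=cloud(c,d)
m=(W[...,2]>.155)&(W[...,2]<.168)&(W[...,1]<-.18)&(W[...,1]>-.26)&(abs(W[...,0]-.487)<.06)
P=W[m]; print(m.sum(),P.mean(0),cv2.minAreaRect((P[:,:2]*1000).astype(np.float32)), np.median(P[:,2]))
p,d=cams.get_image("top");c=cams.calibration("top");W=cloud(c,d)
cv2.imwrite("pics/t8.png",cv2.resize(p[250:345,250:500,::-1],None,fx=3.2,fy=3.2,interpolation=cv2.INTER_CUBIC))
for lo,hi in [(.066,.073),(.085,.11)]:
    mc=(W[...,2]>lo)&(W[...,2]<hi)&(abs(W[...,0]-.5)<.04)&(abs(W[...,1]-.22)<.04)
    if mc.sum(): print(lo,mc.sum(),W[mc].mean(0),W[mc].min(0),W[mc].max(0))
E
```

```text
time_s 14.525
ee_pos [ 0.4863 -0.2208  0.2586]
tool_rot [-5.000e-04  7.174e-01  6.967e-01 -1.000e-04]
contact_force [-0.6703 -0.7489  0.2769]
ft_torque [ 0.0028 -0.0274 -0.0035]
opening 0.0599
yaw 1.5414947658782585 q6 -0.5337385234030099
2511 [ 0.48359008 -0.22153533  0.16303969] ((486.60980224609375, -221.7150115966797), (9.944436073303223, 85.43106842041016), 88.64675903320312) 0.16315614254485955
0.066 77 [0.49792716 0.21957455 0.07006917] [0.47910675 0.20092126 0.06629606] [0.51568226 0.23822225 0.07280598]
0.085 11 [0.49805284 0.21883425 0.09975961] [0.49582171 0.21568254 0.08754099] [0.5008552  0.22302923 0.10877985]
```

View pics/w8.png

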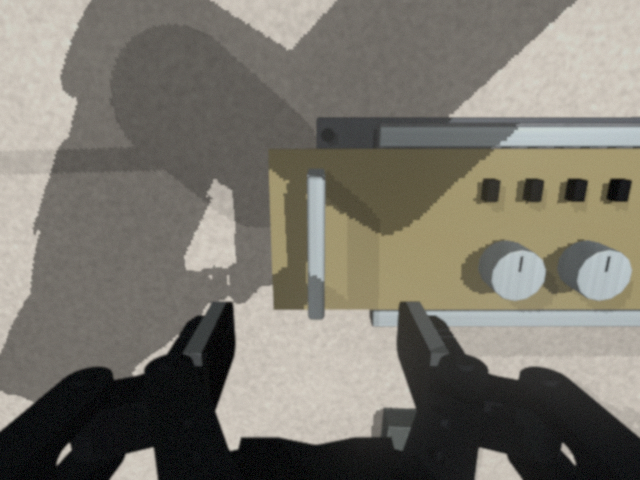

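View pics/t8.png

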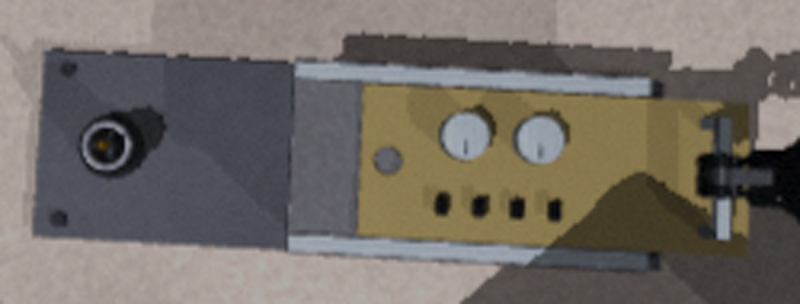

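apply_moves:
  plan:
    - [0,-1,-30,0,0,0]
    - [0,-1,-60,0,0,0]
    - [0,-1,-85,0,0,0]
    - [0,-1,-106,0,0,0]
    - [0,-1,-106,0,0,0]
    - [0,-1,-106,0,0,0]

```text
time_s: 15.38
ee_pos: [0.487, -0.2222, 0.1541]
tool_rot: [0.0, 0.717, 0.697, 0.0]
contact_force: [-0.1, 0.6, 0.7]
opening: 0.0601
```

apply_moves:
  plan:
    - [0,0,0,0,0,0]
    - [0,0,0,0,0,0]
    - [0,0,0,0,0,0]
    - [0,0,0,0,0,0]
    - [0,0,0,0,0,0]
    - [0,0,0,0,0,0]
    - [0,0,0,0,0,0]
    - [0,0,0,0,0,0]
  claw: 4
  force: 60

```text
time_s: 16.38
ee_pos: [0.4868, -0.222, 0.1539]
tool_rot: [0.0, 0.717, 0.698, 0.0]
contact_force: [-0.6, 1.3, 6.0]
opening: 0.0088
```

```bash
python3 st.py
python3 - <<'E'
from h import *
p,d=cams.get_image("wrist");cv2.imwrite("pics/w9.png",p[:,:,::-1])
E
```

```text
time_s 16.375
ee_pos [ 0.4868 -0.222   0.1539]
tool_rot [3.000e-04 7.165e-01 6.976e-01 2.000e-04]
contact_force [-0.588   1.2984  6.0469]
ft_torque [ 0.3781  0.1353 -0.0299]
opening 0.0088
yaw 1.5440091244709813 q6 -0.5379515570426691
```

View pics/w9.png

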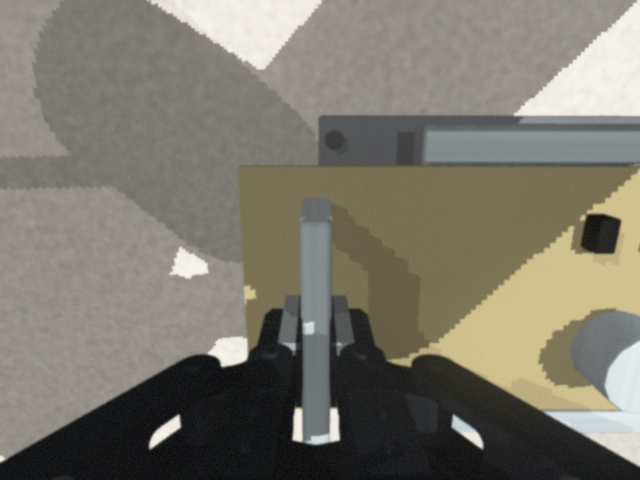

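```bash
cat > hole.py <<'E'
from h import *
import sys
def run(tag):
    p,d=cams.get_image("top");c=cams.calibration("top")
    hsv=cv2.cvtColor(p,cv2.COLOR_RGB2HSV)
    z=8; q=cv2.resize(p,None,fx=2,fy=2)
    cv2.imwrite(f"pics/{tag}.png",cv2.resize(p[265:325,260:400,::-1],None,fx=5,fy=5,interpolation=cv2.INTER_CUBIC))
    return p,d,c
E
python3 - <<'E'
from hole import *
p,d,c=run("t9")
print("hole~",plane(c,[371.2,300],.123),"tip uv", proj(c,[.498,.219,.106]))
# hole centroid: gray (low sat) blob in panel near
hsv=cv2.cvtColor(p,cv2.COLOR_RGB2HSV); r=hsv[290:310,361:381]
print(r[8:13,:,1])
w=np.clip(130-r[...,1].astype(float),0,None); yy,xx=np.indices(w.shape); m=((yy-10)**2+(xx-10)**2<64); w=w*m
print(361+(w*xx).sum()/w.sum(),290+(w*yy).sum()/w.sum())
E
```

```text
hole~ [[0.49177267 0.00791848 0.123     ]] tip uv [[281.32268086 295.08225559]]
[[ 18  16  88 111 109 104  90   8  21  17  23  19  21  21  61 107 110 105
  109 106]
 [ 21  24  91 104 110 110  89  13  19  19  18  18  19  21  18 102 106 105
  102 103]
 [ 19  12  93 103 111 104  83  15  19  19  23  23  19  18   3  93 109 106
  107 103]
 [ 21  10 100 104 103 105  92   3  24  21  24  22  24  19  27 101 110 108
  107 110]
 [ 18  10  98 110 107 108 107  60  15  15  17  21  24  15  75 108 108 108
  107 107]]
371.17191232990547 299.84221460475743
```

View pics/t9.png

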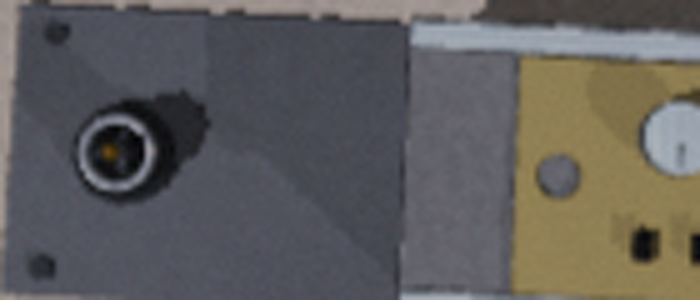

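apply_moves:
  plan:
    - [0,5,0,0,0,0]
    - [0,15,0,0,0,0]
    - [1,30,0,0,0,0]
    - [1,45,0,0,0,0]
    - [1.5,60,0,0,0,0]
    - [2,75,0,0,0,0]
    - [2,85,0,0,0,0]
    - [2.2,90,0,0,0,0]

```text
time_s: 17.48
ee_pos: [0.4893, -0.1329, 0.1538]
tool_rot: [0.001, 0.717, 0.697, -0.001]
contact_force: [0.5, -7.2, 2.9]
opening: 0.0086
```

```bash
python3 st.py
python3 - <<'E'
from h import *
p,d=cams.get_image("scene");cv2.imwrite("pics/s10.png",cv2.resize(p[90:310,270:470,::-1],None,fx=2.7,fy=2.7,interpolation=cv2.INTER_CUBIC))
E
```

```text
time_s 17.475
ee_pos [ 0.4893 -0.1329  0.1538]
tool_rot [ 1.400e-03  7.166e-01  6.974e-01 -7.000e-04]
contact_force [ 0.4748 -7.1688  2.8632]
ft_torque [-1.3791  0.0981 -0.0275]
opening 0.0086
yaw 1.543644430126612 q6 -0.38092675682718474
```

View pics/s10.png

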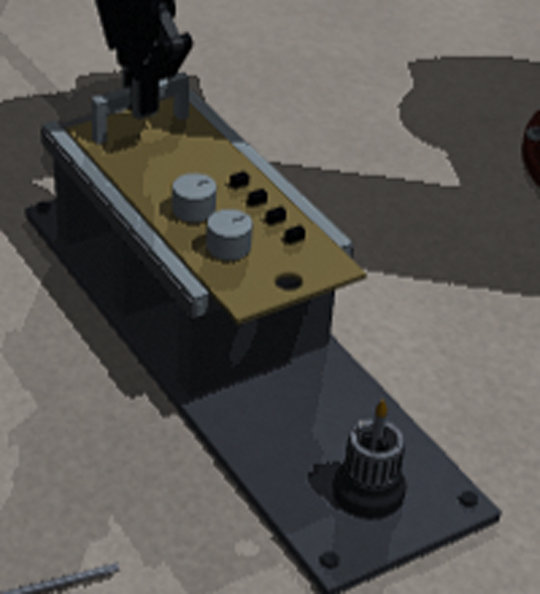

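apply_moves:
  plan:
    - [0,0,-1,0,0,0]
    - [0,5,-2,0,0,0]
    - [0.5,17,-2,0,0,0]
    - [1,32,-2,0,0,0]
    - [1.2,47,-2,0,0,0]
    - [1.5,60,-2,0,0,0]
    - [1.7,67,-2,0,0,0]
    - [1.8,70,-2,0,0,0]

```text
time_s: 18.52
ee_pos: [0.4931, -0.0655, 0.1538]
tool_rot: [0.005, 0.717, 0.697, -0.001]
contact_force: [-1.4, -17.4, 17.4]
opening: 0.0092
```

```bash
python3 st.py
python3 - <<'E'
from h import *
p,d=cams.get_image("scene");cv2.imwrite("pics/s11.png",cv2.resize(p[90:310,270:470,::-1],None,fx=2.7,fy=2.7,interpolation=cv2.INTER_CUBIC))
E
```

```text
time_s 18.525
ee_pos [ 0.4931 -0.0655  0.1538]
tool_rot [ 0.0049  0.7171  0.6969 -0.0009]
contact_force [ -1.4155 -17.43    17.4435]
ft_torque [-3.4995  0.311  -0.0274]
opening 0.0092
yaw 1.54223721984463 q6 -0.2465515200655998
```

View pics/s11.png

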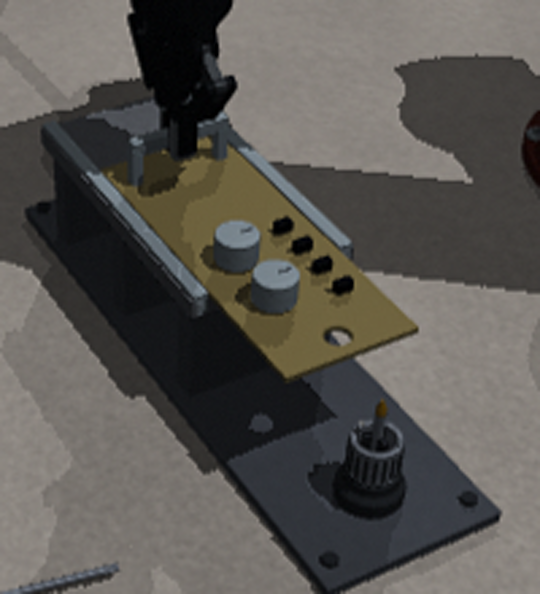

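apply_moves:
  plan:
    - [0.2,8,0.5,0,0,0]
    - [0.5,18,0.7,0,0,0]
    - [0.7,28,0.7,0,0,0]
    - [1,36,0.7,0,0,0]
    - [1.1,42,0.7,0,0,0]
    - [1.2,46,0.7,0,0,0]
    - [1.2,47,0.7,0,0,0]
    - [1.2,47,0.7,0,0,0]

```text
time_s: 19.58
ee_pos: [0.4937, -0.0178, 0.1538]
tool_rot: [0.004, 0.717, 0.697, -0.001]
contact_force: [-0.0, -13.0, 14.7]
opening: 0.0091
```

```bash
python3 st.py
python3 - <<'E'
from hole import *
p,d=cams.get_image("scene");cv2.imwrite("pics/s12.png",cv2.resize(p[140:310,310:470,::-1],None,fx=3.4,fy=3.4,interpolation=cv2.INTER_CUBIC))
p,d,c=run("t12")
print(proj(c,[[.498,.2187,.106],[.498,.2187,.123]]))
E
```

```text
time_s 19.575
ee_pos [ 0.4937 -0.0178  0.1538]
tool_rot [ 3.600e-03  7.171e-01  6.970e-01 -6.000e-04]
contact_force [ -0.0466 -12.9529  14.6636]
ft_torque [-2.6332  0.1251  0.0332]
opening 0.0091
yaw 1.542367968247444 q6 -0.15238007557220795
[[281.44894606 295.08546636]
 [280.76753505 295.0055678 ]]
```

View pics/s12.png

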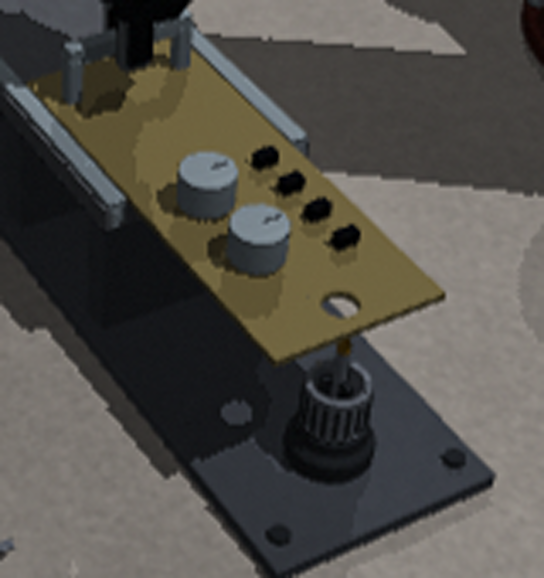

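View pics/t12.png

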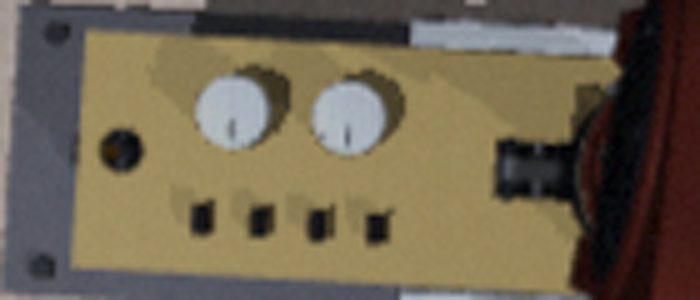

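apply_moves:
  plan:
    - [-0.2,2,0,0,0,0]
    - [-0.3,4,0,0,0,0]
    - [-0.5,5.5,0,0,0,0]
    - [-0.5,6.3,0,0,0,0]
    - [-0.5,6.3,0,0,0,0]
    - [-0.5,6.3,0,0,0,0]
    - [-0.5,6.3,0,0,0,0]

```text
time_s: 20.55
ee_pos: [0.4934, -0.0115, 0.1538]
tool_rot: [0.004, 0.717, 0.697, -0.001]
contact_force: [1.2, -13.6, 13.4]
opening: 0.0088
```

```bash
python3 st.py
python3 - <<'E'
from hole import *
p,d=cams.get_image("scene");c=cams.calibration("scene");cv2.imwrite("pics/s13.png",cv2.resize(p[140:310,310:470,::-1],None,fx=3.4,fy=3.4,interpolation=cv2.INTER_CUBIC))
W=cloud(c,d);hsv=cv2.cvtColor(p,cv2.COLOR_RGB2HSV)
p,d,c=run("t13");W=cloud(c,d);hsv=cv2.cvtColor(p,cv2.COLOR_RGB2HSV)
m=(abs(hsv[...,0].astype(int)-22)<8)&(hsv[...,1]>90)&(abs(W[...,2]-.123)<.01)&(abs(W[...,0]-.5)<.06)
P=W[m];A=np.c_[P,np.ones(len(P))];k,*_=np.linalg.lstsq(np.c_[P[:,:2],np.ones(len(P))],P[:,2],rcond=None);print("tilt",k)
sub=m[285:305,272:295]; g=~sub; n,l,s,ce=cv2.connectedComponentsWithStats(g.astype(np.uint8),connectivity=4)
for i in range(1,n): print(s[i,4],ce[i]+[272,285],plane(c,ce[i]+[272,285],.123))
b=hsv[285:305,272:295]; t=(p[285:305,272:295,0].astype(int)-p[285:305,272:295,2]>25)&g
print("tip?",[x+o for x,o in zip(np.argwhere(t).mean(0)[::-1],(272,285))] if t.any() else None)
E
```

```text
time_s 20.55
ee_pos [ 0.4934 -0.0115  0.1538]
tool_rot [ 3.700e-03  7.171e-01  6.969e-01 -5.000e-04]
contact_force [  1.186  -13.6072  13.4277]
ft_torque [-2.7551  0.0043 -0.0088]
opening 0.0088
yaw 1.5422140023864837 q6 -0.13979242127474747
tilt [-0.00097467  0.00017828  0.12380194]
33 [272.39393939 293.51515152] [[0.50096754 0.2384029  0.123     ]]
1 [280. 289.] [[0.51191631 0.22097448 0.123     ]]
60 [281.25       294.76666667] [[0.49858307 0.2175913  0.123     ]]
tip? [np.float64(276.65384615384613), np.float64(294.61538461538464)]
```

View pics/s13.png

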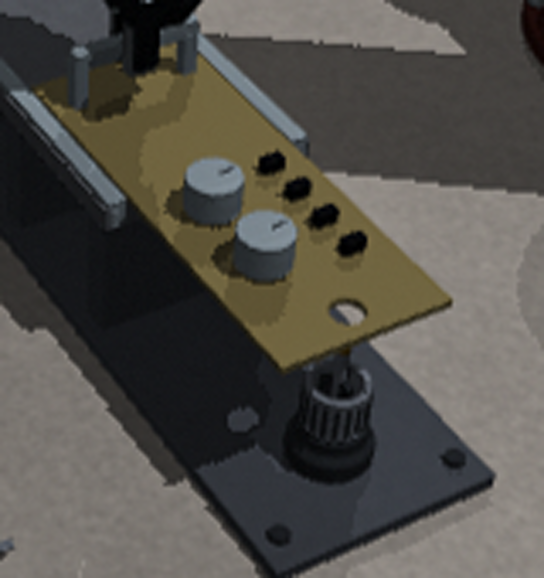

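View pics/t13.png

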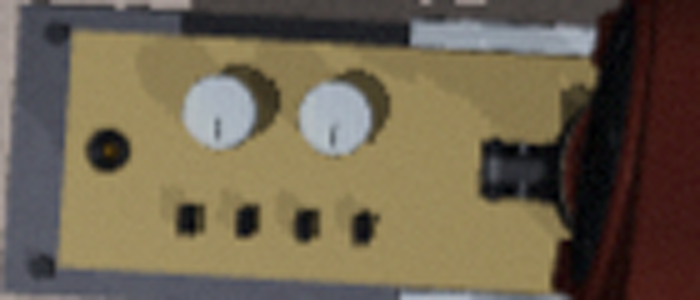

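Hole and bit are concentric in the top view at about (108,150), the panel is flat, and it is pressed on the rest with 13 N. I'll settle briefly, then hand in.

apply_moves:
  plan:
    - [0,0.5,0,0,0,0]
    - [0,0.5,0,0,0,0]
    - [0,0.5,0,0,0,0]
    - [0,0.5,0,0,0,0]
    - [0,0.5,0,0,0,0]
    - [0,0.5,0,0,0,0]
    - [0,0.5,0,0,0,0]
    - [0,0.5,0,0,0,0]

```text
time_s: 21.65
ee_pos: [0.4934, -0.0112, 0.1538]
tool_rot: [0.004, 0.717, 0.697, -0.001]
contact_force: [0.6, -14.4, 13.5]
opening: 0.0086
```

```bash
python3 st.py; python3 -c "
from cell import robot
print(robot.job_done())"
```

```text
time_s 21.65
ee_pos [ 0.4934 -0.0112  0.1538]
tool_rot [ 3.800e-03  7.172e-01  6.969e-01 -6.000e-04]
contact_force [  0.5725 -14.4376  13.5046]
ft_torque [-2.8566e+00 -2.1000e-03 -8.9900e-02]
opening 0.0086
yaw 1.542053141561347 q6 -0.1387442607515501
the job is handed in; nothing more can be done
None
```

I handed the job in at 21.65 s with the sleeve tightened and the panel's hole over the bit. I could not measure the jaw forces on the bit directly.

- **Chuck:** I turned the sleeve about 1.2 rad clockwise. Torque then rose from 0.17 N m (plain drag) to about 3 N m and the pads slipped, which I read as the hard stop. A second twist at 120 N grip left the sleeve's flutes where they were. That twist met only 0.33 N m over its first 0.12 rad before rising to 2.1 N m, so the sleeve may have sprung back slightly. I judged the jaws still tight.
- **Panel:** I slid it out about 211 mm by its handle and kept hold of it.
- **Alignment:** The last picture put the hole centre at about (0.4986, 0.2176) m and the bit's point at about (0.498, 0.2184) m. That is roughly 1 mm apart, against the 6 mm allowed.
- **Holding it down:** The panel was flat, with a measured tilt of about 0.001 rad. The hand was pressing it onto the rest with about 13 N when I handed in.
- **Bystanders:** The meter, tray and screwdriver were not approached. I did not re-measure their positions at the end.

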